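Fish the long cutting ruler out of the lower tier

TASK

The long cutting ruler has slid into the lower tier of the acrylic tray, under a top opening that is shorter than the ruler. Take it by its wooden grip, tilt it and bring it out through the opening one end first without forcing it against the acrylic, and finish while still holding it in the gripper, level and still, about a hand's breadth (10 cm) above the top of the tray; do not put it down or let go. Leave the mouse, highlighter, stamp and staple remover where they are.

Things in the scene. Friction and masses are not known exactly. Their poses are not given: they have to be found in the camera images.
- tray: Two-tier smoky clear acrylic tray, fixed, 343 (x) x 168 (y) x 58 mm high, any yaw. Origin: centre of its underside, on the cart; x along its length, z up. Floor and walls 4 mm thick; inside 335 x 160 mm, 50 mm high, under a 4 mm upper plate (54 to 58 mm up) with one opening. The roofed pocket left at its -x end is deep (105 mm), that at its +x end shallow (45 mm). Corner pegs 6 mm high on top.
- opening (a point): Centre of the opening in the tray's upper plate, at the plate's top face, 30 mm to +x of the tray's centre; axes as the tray's. Opening 185 mm (x) by 150 mm (y), with pale polished edges. The 250 mm ruler comes out only by sliding it back into the deep (-x) pocket until its other end is clear of the shallow pocket's roof, then raising that end.
- ruler: Loose cutting ruler, about 140 g: aluminium blade 250 (x) x 40 (y) x 4 mm, a wooden grip block 60 (x) x 16 (y) x 26 mm high on the middle of its top (30 mm high over all). Starts flat on the tray's floor, roughly along the tray, an end under each roof, +x end in the shallow pocket. Origin: centre of its underside; x along it, z up.
- ruler_grip (a point): Centre of the ruler's wooden grip block, 17 mm above the blade's underside; axes as the ruler's. The grip is 16 mm wide along y, the line to close the fingers on.
- ruler_end_deep (a point): Middle of the underside edge at the ruler's -x end (in the deep pocket at the start), 125 mm from the ruler's centre.
- ruler_end_shallow (a point): Middle of the underside edge at the ruler's +x end (in the shallow pocket at the start), 125 mm from the ruler's centre.
- mouse: Bystander: grey computer mouse 105 x 60 x 35 mm, loose on the cart beside the tray; origin at the centre of its underside.
- highlighter: Bystander: yellow highlighter 115 x 26 x 17 mm, lying loose on the cart beside the tray; origin at its underside.
- stamp: Bystander: block stamp with turned wooden handle, 60 x 40 x 72 mm high, loose on the cart; origin at the centre of its underside.
- remover: Bystander: chrome staple remover about 60 x 30 x 35 mm, loose on the cart; origin at the centre of its underside.

How it is judged:
By the outcome, as a careful person would: the job done as asked, in the order asked, and still so for the second after the job is handed in, while the arm keeps its last pose, push and grip.
It also fails if it takes over 40 s, if anything falls off the work surface, if the arm or the gripper's body presses on something with over 40 N, if the wrist force passes 120 N, or if a joint passes its speed limit or range.

ROBOT

A 6-joint arm with a two-finger parallel gripper is mounted at the origin on the work surface. World frame = base frame: x ahead of the robot, y to its left, z up, the work surface at z = 0. Lengths are in m, angles in rad, forces in N, time in s.
With the tool pointing down it reaches from about 0.275 to 1 m from the base axis. Payload 8.4 kg.
Tool frame: the origin (TCP) lies on the centre line of the jaws, within the pads' length; the fingertips stand 17 mm ahead of it and the grasp point (between the pads) lies 2 mm behind it (bot.tcp_to_tips is the y of the fingertips in the tool frame, in m); y points along the fingers, z is the direction in which the jaws open and shut, and the axes are right-handed (so a half turn about y gives the same grasp; the last joint's range is limited). The gripper opens to 85 mm and grips with 20 to 120 N. Pads are 22 mm wide; open, the fingers measure 114 mm over their backs; the gripper's body (76 mm by 85 mm) begins 54 mm behind the grasp point. The pads swing forward as they close: fully open they stand 13 mm farther back than shut.
Start: joints at [1.112, 0.353, 1.633, -0, 1.155, -0.002], TCP at [0.276, 0.561, 0.248] pointing down, gripper open.
Joint ranges: [-2.63, 2.63], [-0.92, 2.1], [0.06, 2.66], [-1.3, 4.44], [0, 2.69], [-3.02, 3.02]. Speed limits (rad/s): [2.22, 2.22, 2.79, 3.14, 3.14, 3.14].

INTERFACE

Orientations are given as a unit quaternion [x, y, z, w].
In Python, from workcell import bot, hand, kinematics, get_obs, vision, hand_in gives the robot as it stands. The module is installed in compiled form; this text tells all that it offers. Calls block until the motion is done:
- bot.reach(position, orientation): joint-space move of the TCP to a pose.
- bot.servo_line(position, ori=None, velocity=0.15): straight line of the TCP; ori=None keeps the orientation; velocity is the mean speed in m/s.
- bot.goto_joints(angles): joint-space move.
- hand.move_gripper(opening, strength=None): finger opening in m; strength is the grip in N (None keeps the last); returns when the fingers have stopped.
- bot.dwell(seconds).
- kinematics.solve_ik(position, orientation): joint angles nearest the present ones, or None.
- get_obs(): the state.
- vision.read_camera(name): name is "scene" or "side" or "wrist"; returns a dict with "frame" (480x640x3 uint8, red, green, blue), "intrinsics" (3x3 intrinsics, pixels), "view" (4x4, takes a point from world to camera coordinates). Camera axes: x right, y down, z forward; pixel columns grow to the right and rows downward; lengths in m; the calibration is good to about 2 mm. A picture is of the moment at which its call begins. There is no depth.
A pose or a line that the arm cannot do raises bot.IKError and nothing moves.
- hand_in(): hands the job in, once; it reports no verdict.
The state is a dict: "time_s": time; "joint_pos": joint angles; "joint_vel": joint speeds; "joint_efforts": joint torques, N m; "position": TCP position; "orientation": TCP orientation; "wrist_force": force on the tool from outside, world axes, zero at the start; "ft_torque": the same for the moment, N m; "gripper_width": finger opening in m.
Only numpy, scipy, OpenCV 4.12 (cv2) and the standard library are available. Lean on these libraries where they do the work, as an engineer would, in place of code of your own. Each camera call takes 0.05 s, during which the arm holds its last target.

## Working session

There is one attempt and no reset: what is moved stays moved. The work goes in short steps, each a Python script; the robot and the scene stay as the last script left them, time stands still between calls to the robot, and variables do not carry over. Pictures are saved under pics/ and viewed, and the job is handed in when it is done.

```bash
mkdir -p pics
python3 - <<'E'
from workcell import bot, hand, kinematics, get_obs, vision
import cv2,numpy as np
o=get_obs(); print(o)
for n in ["scene","side","wrist"]:
    d=vision.read_camera(n); cv2.imwrite(f"pics/{n}0.png",d["frame"][:,:,::-1]); print(n,d["intrinsics"].tolist(),d["view"].round(4).tolist())
print(bot.tcp_to_tips)
E
```

```text
{'time_s': 0.0, 'joint_pos': array([ 1.11161698e+00,  3.53651883e-01,  1.63413561e+00,  7.50471509e-06,
        1.15521267e+00, -2.41809680e-03]), 'joint_vel': array([0.00026764, 0.00225371, 0.00076345, 0.00033738, 0.00089058,
       0.00046914]), 'joint_efforts': array([-1.46609342e-03, -6.05259275e+01, -3.42057717e+01,  4.74326430e-05,
        9.43038496e-03, -4.84971338e-06]), 'position': array([0.27545759, 0.56051421, 0.24755871]), 'orientation': array([ 0.68922972, -0.16020653,  0.15997413, -0.68826196]), 'wrist_force': array([0.22946205, 0.91039077, 0.55191232]), 'ft_torque': array([-0.00814839,  0.00975808, -0.01683475]), 'gripper_width': 0.08536371796577896}
scene [[624.1327454121872, 0.0, 324.1892206591525], [0.0, 624.1327454121872, 238.51120343729212], [0.0, 0.0, 1.0]] [[-0.8596, 0.5109, -0.0042, 0.4835], [0.3751, 0.6256, -0.684, -0.1595], [-0.3468, -0.5896, -0.7295, 1.8491], [0.0, 0.0, 0.0, 1.0]]
side [[512.5401168992425, 0.0, 331.93520031583375], [0.0, 512.5401168992425, 242.68294161160335], [0.0, 0.0, 1.0]] [[0.8358, -0.5488, -0.0139, -0.4665], [-0.3908, -0.577, -0.7171, 0.2748], [0.3855, 0.6049, -0.6968, 1.1137], [0.0, 0.0, 0.0, 1.0]]
wrist [[389.5277021354329, 0.0, 321.6591223504685], [0.0, 389.5277021354329, 237.60685204088182], [0.0, 0.0, 1.0]] [[0.4398, 0.8981, -0.0012, -0.6245], [0.8565, -0.4191, 0.3012, -0.0403], [0.27, -0.1335, -0.9536, 0.3792], [0.0, 0.0, 0.0, 1.0]]
0.017
```

View pics/scene0.png

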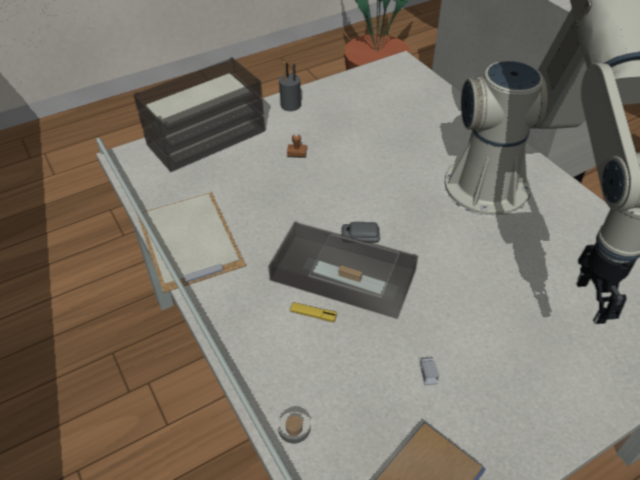

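View pics/side0.png

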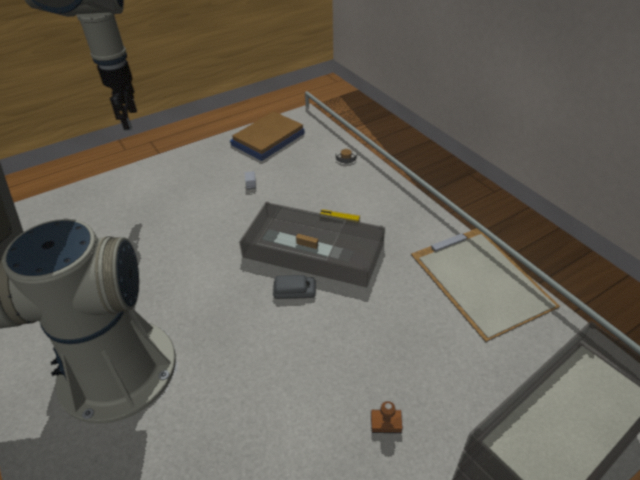

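View pics/wrist0.png

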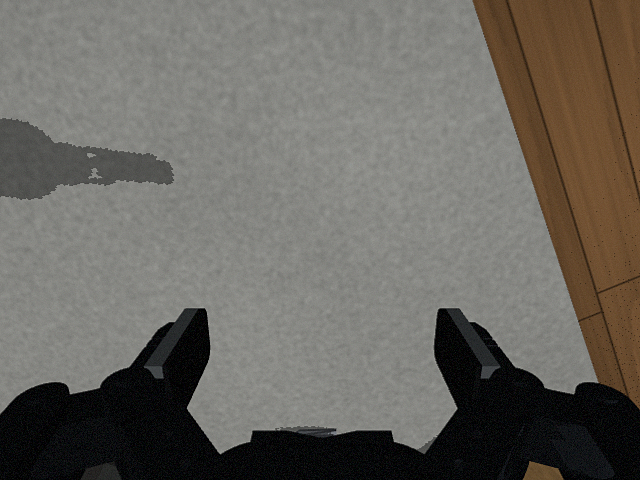

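```bash
cat > h.py <<'E'
from workcell import bot, hand, kinematics, get_obs, vision
import cv2,numpy as np
from scipy.spatial.transform import Rotation as R
def ray(d,uv,z):
    K=d["intrinsics"];V=d["view"];r=V[:3,:3].T@np.linalg.solve(K,[uv[0],uv[1],1.]);c=-V[:3,:3].T@V[:3,3]
    return c+r*(z-c[2])/r[2]
def proj(d,p):
    p=np.atleast_2d(p);q=p@d["view"][:3,:3].T+d["view"][:3,3];q=q@d["intrinsics"].T
    return q[:,:2]/q[:,2:]
E
python3 - <<'E'
from h import *
d=vision.read_camera("scene"); s=vision.read_camera("side")
for uv,z in [((350,272),.02),((297,224),.058),((416,257),.058),((400,304),.058),((270,268),.058)]: print(uv,ray(d,uv,z).round(3))
for uv,z in [((307,240),.02),((266,206),.058),((384,231),.058),((364,270),.058),((242,243),.058)]: print(uv,ray(s,uv,z).round(3))
for n,f,(x0,y0,x1,y1) in [("sc",d,(260,210,425,325)),("si",s,(230,190,395,300))]:
    cv2.imwrite(f"pics/{n}z.png",cv2.resize(f["frame"][y0:y1,x0:x1,::-1],None,fx=4.8,fy=4.8,interpolation=2))
E
```

```text
(350, 272) [0.539 0.09  0.02 ]
(297, 224) [ 0.589 -0.096  0.058]
(416, 257) [0.388 0.161 0.058]
(400, 304) [0.509 0.261 0.058]
(270, 268) [0.721 0.003 0.058]
(307, 240) [0.542 0.096 0.02 ]
(266, 206) [0.5   0.241 0.058]
(384, 231) [ 0.707 -0.022  0.058]
(364, 270) [ 0.583 -0.105  0.058]
(242, 243) [0.38  0.145 0.058]
```

View pics/scz.png

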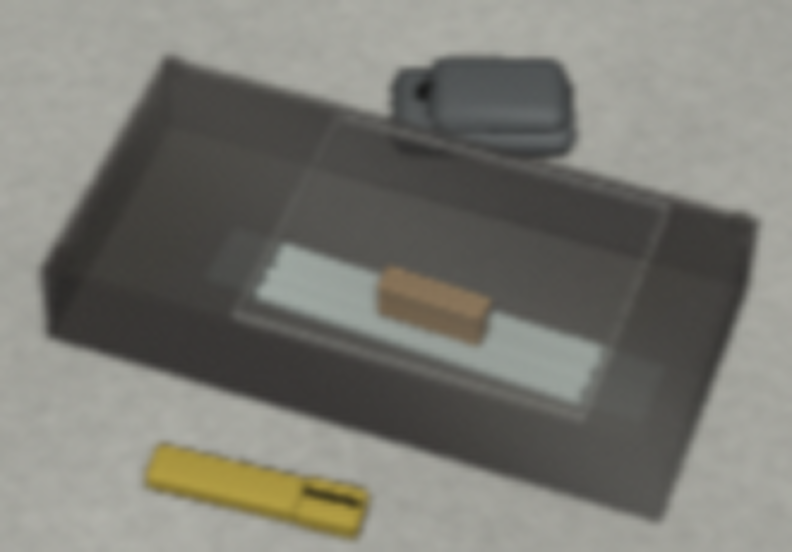

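View pics/siz.png

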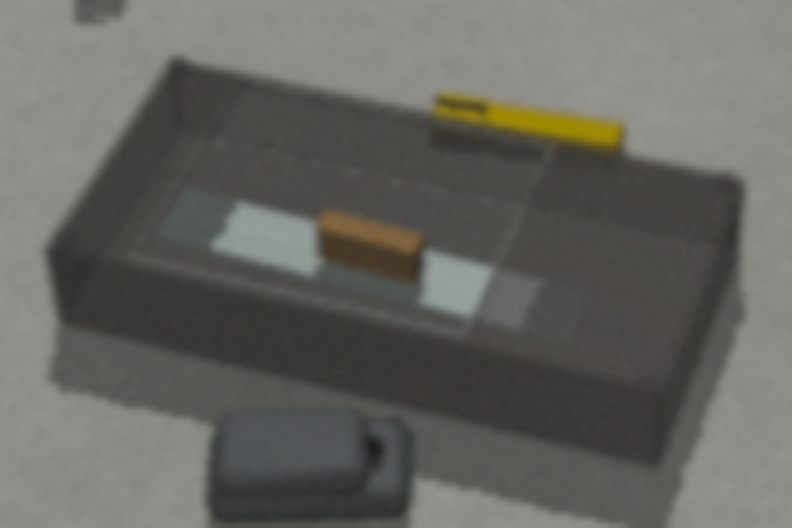

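```bash
cat >> h.py <<'E'
def ori(yaw,tilt=0,flip=False):
    # yaw: ruler x dir; tilt raises +x end. tool y=-ruler z, tool z=±ruler y
    rr=R.from_euler('z',yaw)*R.from_euler('y',-tilt)
    M=rr.as_matrix(); ty=-M[:,2]; tz=M[:,1]*(-1 if flip else 1)
    return R.from_matrix(np.c_[np.cross(ty,tz),ty,tz]).as_quat()
E
python3 - <<'E'
from h import *
d=vision.read_camera("wrist");V=d["view"];o=get_obs()
c=-V[:3,:3].T@V[:3,3]; T=R.from_quat(o["orientation"]).as_matrix()
print("cam in tool",T.T@(c-o["position"]),"fwd in tool",T.T@V[2,:3], T)
yaw=np.deg2rad(128)
for fl in (0,1):
  for z,t in ((.4,0),(.02,0),(.1,.4),(.2,.4)):
    print(fl,z,t,kinematics.solve_ik([.54,.09,z],ori(yaw,t,fl)))
E
```

```text
cam in tool [-7.66454495e-02 -1.25312817e-01  6.84513618e-05] fwd in tool [3.01226066e-01 9.53552701e-01 3.20277967e-04] [[ 8.97479919e-01 -2.28192674e-04  4.41055260e-01]
 [-4.41055319e-01 -4.47509542e-04  8.97479808e-01]
 [-7.42187940e-06 -9.99999874e-01 -5.02276420e-04]]
0 0.4 0 [0.16240869 0.11930819 1.60284487 0.         1.41943959 2.64077623]
0 0.02 0 [ 1.62408691e-01  5.54328434e-01  1.94693203e+00 -4.44089210e-16
  6.40332192e-01  2.64077623e+00]
0 0.1 0.4 [-0.01851707  0.54732465  1.77156101  0.34475107  1.10775285  2.2602763 ]
0 0.2 0.4 [-0.01851707  0.41898169  1.7139885   0.32076596  1.28353642  2.32546276]
1 0.4 0 [ 1.62408691e-01  1.19308190e-01  1.60284487e+00 -4.44089210e-16
  1.41943959e+00 -5.00816425e-01]
1 0.02 0 [ 1.62408691e-01  5.54328434e-01  1.94693203e+00 -4.44089210e-16
  6.40332192e-01 -5.00816425e-01]
1 0.1 0.4 [-0.01851707  0.54732465  1.77156101  0.34475107  1.10775285 -0.88131635]
1 0.2 0.4 [-0.01851707  0.41898169  1.7139885   0.32076596  1.28353642 -0.81612989]
```

Run:
```python
from h import *
bot.reach([.535,.10,.22],ori(np.deg2rad(128),0,True))
bot.dwell(.3)
d=vision.read_camera("wrist");cv2.imwrite("pics/w1.png",d["frame"][:,:,::-1])
np.savez("w1.npz",**d); o=get_obs();print(o["time_s"],o["position"])
```

```text
2.5667 [0.53497426 0.10032049 0.22001455]
```

View pics/w1.png

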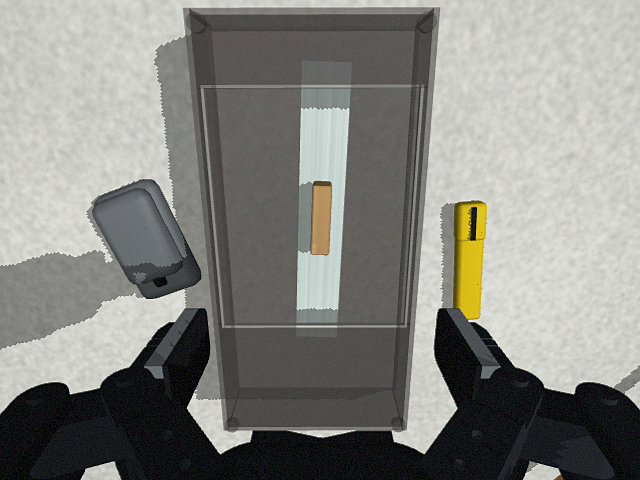

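Run:
```python
from h import *
d=np.load("w1.npz"); f=d["frame"][:,:,::-1]
f=np.clip(f.astype(float)*1.6,0,255).astype(np.uint8)
cv2.imwrite("pics/z1.png",cv2.resize(f[50:200,190:440],None,fx=3.2,fy=3.2,interpolation=2))
cv2.imwrite("pics/z2.png",cv2.resize(f[200:350,190:440],None,fx=3.2,fy=3.2,interpolation=2))
```

```text
(no output)
```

View pics/z1.png

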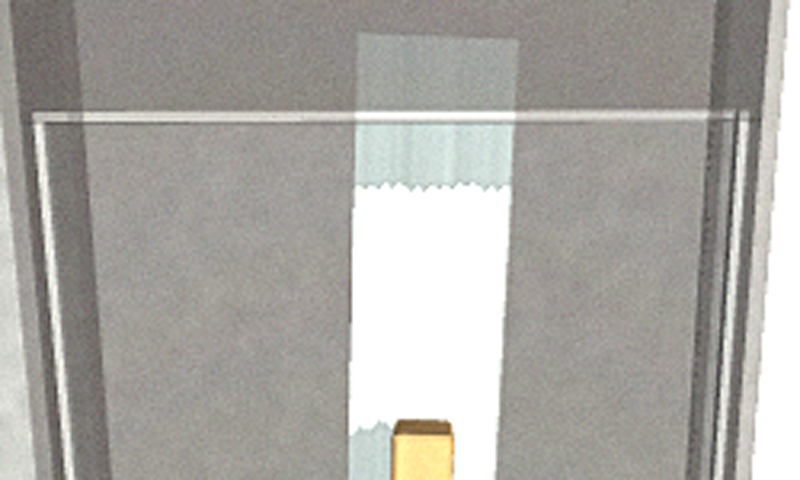

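View pics/z2.png

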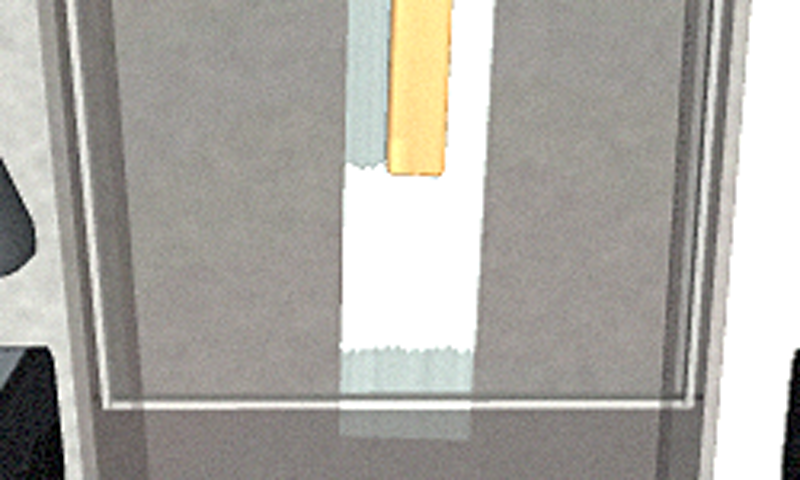

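```bash
cat > m.py <<'E'
from h import *
d=np.load("w1.npz")
def rect(px,z,n):
    P=np.array([ray(d,p,z)[:2] for p in px]) # shallow-left, shallow-right, deep-right, deep-left
    c=P.mean(0); L=(P[0]+P[1]-P[2]-P[3])/2; W=(P[0]-P[1]+P[3]-P[2])/2
    print(n,c.round(4),"L",np.linalg.norm(L).round(4),"W",np.linalg.norm(W).round(4),"yaw",np.rad2deg(np.arctan2(L[1],L[0])).round(2),"yawW",np.rad2deg(np.arctan2(W[1],W[0])).round(2)); return c,np.arctan2(L[1],L[0])
z=3.2
A=lambda x,y:(190+x/z,50+y/z); B=lambda x,y:(190+x/z,200+y/z)
oc,oy=rect([A(36,115),A(750,115),B(692,406),B(104,407)],.058,"open")
rc,ry=rect([A(357,33),A(518,39),B(469,438),B(340,437)],.008,"ruler")
gc,gy=rect([A(393,434),A(453,434),B(443,175),B(390,175)],.034,"grip")
u=np.array([np.cos(oy),np.sin(oy)]);v=np.array([-u[1],u[0]])
tc=oc-.03*u
for n,p in (("ruler",rc),("grip",gc)): print(n,"in tray",(p-tc)@u,(p-tc)@v)
print("tray",tc)
E
python3 m.py
```

```text
open [0.5294 0.0982] L 0.1878 W 0.1535 yaw 128.13 yawW -141.82
ruler [0.5395 0.0943] L 0.2498 W 0.0399 yaw 126.01 yawW -143.1
grip [0.5394 0.0947] L 0.0591 W 0.0146 yaw 126.47 yawW -141.87
ruler in tray 0.02068000613043104 -0.005504494775306721
grip in tray 0.02105431619024102 -0.005663292157687882
tray [0.54796196 0.07459915]
```

```bash
cat > path.py <<'E'
import numpy as np
def boxpts(x0,x1,z0,z1,n=80):
    t=np.linspace(0,1,n);X=x0+(x1-x0)*t;Z=z0+(z1-z0)*t
    return np.r_[np.c_[X,0*X+z0],np.c_[X,0*X+z1],np.c_[0*Z+x0,Z],np.c_[0*Z+x1,Z]]
H=.0265 # grasp height over underside
RUL=np.r_[boxpts(-.125,.125,0,.004),boxpts(-.03,.03,.004,.030)]
GR=np.r_[boxpts(-.015,.015,.008,H+.054),boxpts(-.043,.043,H+.054,H+.15)]
OBS=[(-.1715,.1715,-1,.004),(-.1715,-.0625,.054,.058),(.1225,.1715,.054,.058),(-.1715,-.1675,0,.064),(.1675,.1715,0,.064)]
def clr(c):
    x,z,t=c;M=np.array([[np.cos(t),-np.sin(t)],[np.sin(t),np.cos(t)]])
    out=[]
    for S in (RUL,GR):
        P=S@M.T+[x,z]
        out.append(min(np.hypot(np.maximum(np.maximum(a-P[:,0],P[:,0]-b),0),np.maximum(np.maximum(e-P[:,1],P[:,1]-f),0)).min() for a,b,e,f in OBS))
    return out
r=np.deg2rad
def end(xd,zd,t): return (xd+.125*np.cos(t),zd+.125*np.sin(t),t)
WP=[(.021,.004,0),(.021,.010,0),(-.022,.010,0)]
xd=-.147
for t in (5,10,15,20,24): WP.append(end(xd+.0005*t,.010+.0002*t,r(t)))
x,z,t=WP[-1]
for s in (.04,.10,.14): WP.append((x+s*np.cos(t),z+s*np.sin(t)+.1*max(0,s-.04),t))
WP.append((.06,.158,r(10)));WP.append((.03,.158,0))
WP=[tuple(map(float,w)) for w in WP]
if __name__=="__main__":
    for a,b in zip(WP,WP[1:]):
        c=np.array([clr(np.array(a)+(np.array(b)-a)*k) for k in np.linspace(0,1,21)])
        print(np.round(a,3),np.round(b,3),"ruler,grip min mm",(c.min(0)*1000).round(1))
E
python3 path.py
```

```text
[0.021 0.004 0.   ] [0.021 0.01  0.   ] ruler,grip min mm [0. 8.]
[0.021 0.01  0.   ] [-0.022  0.01   0.   ] ruler,grip min mm [ 6. 14.]
[-0.022  0.01   0.   ] [-0.02   0.022  0.087] ruler,grip min mm [ 6. 14.]
[-0.02   0.022  0.087] [-0.019  0.034  0.175] ruler,grip min mm [ 7.  23.7]
[-0.019  0.034  0.175] [-0.019  0.045  0.262] ruler,grip min mm [ 8.  23.6]
[-0.019  0.045  0.262] [-0.02   0.057  0.349] ruler,grip min mm [ 8.2 24. ]
[-0.02   0.057  0.349] [-0.021  0.066  0.419] ruler,grip min mm [ 2.3 24.9]
[-0.021  0.066  0.419] [0.016 0.082 0.419] ruler,grip min mm [ 2.3 26.2]
[0.016 0.082 0.419] [0.071 0.112 0.419] ruler,grip min mm [ 0.  66.2]
[0.071 0.112 0.419] [0.107 0.133 0.419] ruler,grip min mm [18.6 79.4]
[0.107 0.133 0.419] [0.06  0.158 0.175] ruler,grip min mm [55.  82.4]
[0.06  0.158 0.175] [0.03  0.158 0.   ] ruler,grip min mm [ 78.3 120.9]
```

```bash
python3 - <<'E'
s=open('path.py').read()
a=s.index("for t in (5");b=s.index("WP.append((.06")
s=s[:a]+'''for t in (6,12,17): WP.append(end(xd+.001*t,.010+.0002*t,r(t)))
WP.append(end(-.110,.016,r(20)))
WP.append(end(-.075,.023,r(23)))
WP.append(end(-.045,.035,r(23)))
WP.append(end(-.030,.085,r(20)))
'''+s[b:]
open('path.py','w').write(s)
E
python3 path.py
```

```text
[0.021 0.004 0.   ] [0.021 0.01  0.   ] ruler,grip min mm [0. 8.]
[0.021 0.01  0.   ] [-0.022  0.01   0.   ] ruler,grip min mm [ 6. 14.]
[-0.022  0.01   0.   ] [-0.017  0.024  0.105] ruler,grip min mm [ 6. 14.]
[-0.017  0.024  0.105] [-0.013  0.038  0.209] ruler,grip min mm [ 7.2 26.7]
[-0.013  0.038  0.209] [-0.01   0.05   0.297] ruler,grip min mm [ 8.4 29.6]
[-0.01   0.05   0.297] [0.007 0.059 0.349] ruler,grip min mm [ 9.4 32.4]
[0.007 0.059 0.349] [0.04  0.072 0.401] ruler,grip min mm [12. 51.]
[0.04  0.072 0.401] [0.07  0.084 0.401] ruler,grip min mm [19.  57.2]
[0.07  0.084 0.401] [0.087 0.128 0.349] ruler,grip min mm [19.7 57.2]
[0.087 0.128 0.349] [0.06  0.158 0.175] ruler,grip min mm [42.3 85.5]
[0.06  0.158 0.175] [0.03  0.158 0.   ] ruler,grip min mm [ 78.3 120.9]
```

Run:
```python
from h import *
q=ori(np.deg2rad(126.2),0,True); g=[.5395,.0945]
hand.move_gripper(.05,60)
bot.servo_line(g+[.10],q,.12)
bot.servo_line(g+[.0285],None,.06)
o=get_obs();print(o["time_s"],o["position"],o["wrist_force"])
d=vision.read_camera("wrist");cv2.imwrite("pics/w2.png",d["frame"][:,:,::-1])
```

```text
5.5 [0.53979025 0.09452782 0.02886384] [-0.88778905 -0.42167794 -0.24014185]
```

View pics/w2.png

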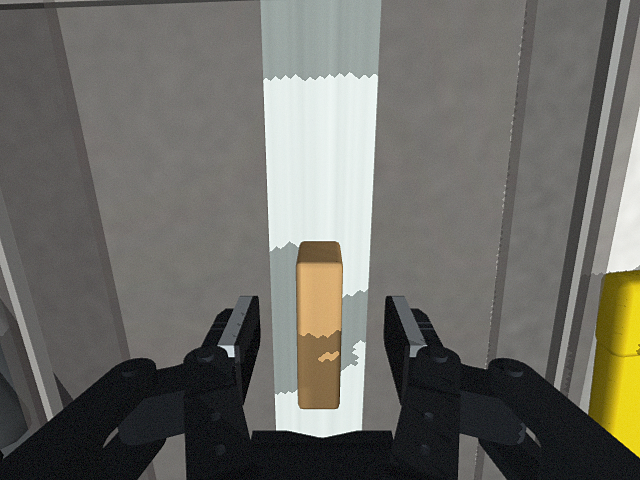

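```bash
cat > go.py <<'E'
from h import *
from path import WP
tc=np.array([.54796,.0746]);TY=np.deg2rad(128.1);RY=np.deg2rad(126.2)
# tool offset from ruler origin in ruler frame: TCP height .0245 over underside
HT=.0249
u=np.array([np.cos(TY),np.sin(TY)]);v=np.array([-u[1],u[0]])
def go(w,yaw=TY,vel=.1):
    x,z,t=w
    rr=(R.from_euler('z',yaw)*R.from_euler('y',-t))
    p=np.r_[tc+u*x+v*(-.0056),z]+rr.apply([0,0,HT])
    bot.servo_line(p.tolist(),ori(yaw,t,True),vel)
    o=get_obs();print(np.round(w,3),o["time_s"],o["position"].round(4),np.abs(p-o["position"]).max().round(4),o["wrist_force"].round(1),o["ft_torque"].round(2),o["gripper_width"].round(4))
E
python3 - <<'E'
from go import *
print(hand.move_gripper(0.0,60)); o=get_obs();print(o["gripper_width"],o["wrist_force"],o["time_s"])
go(WP[1],RY,.05)
go(WP[2],TY,.06)
for n in ("wrist","side"):
    d=vision.read_camera(n);f=d["frame"][:,:,::-1]
    if n=="side": f=cv2.resize(f[150:330,180:420],None,fx=3.2,fy=3.2,interpolation=2)
    cv2.imwrite(f"pics/{n}3.png",f)
E
```

```text
False
0.014615987875981777 [-0.46655888 -0.80633417  5.87434589] 5.9583Traceback (most recent call last):
  File "<stdin>", line 3, in <module>
  File "go.py", line 12, in go
    o=get_obs();print(np.round(w,3),o["time_s"],o["position"].round(4),np.abs(p-o["position"]).max().round(4),o["wrist_force"].round(1),o["ft_torque"].round(2),o["gripper_width"].round(4))
                                                                                                                                                                ^^^^^^^^^^^^^^^^^^^^^^^^
AttributeError: 'float' object has no attribute 'round'
```

```bash
sed -i 's/o\["gripper_width"\].round(4)/round(float(o["gripper_width"]),4)/' go.py
python3 - <<'E'
from go import *
o=get_obs();print(o["gripper_width"],o["wrist_force"],o["time_s"],o["position"])
go(WP[2],TY,.06)
for n in ("wrist","side"):
    d=vision.read_camera(n);f=d["frame"][:,:,::-1]
    if n=="wrist": np.savez("w3.npz",**d)
    if n=="side": f=cv2.resize(f[150:330,180:420],None,fx=3.2,fy=3.2,interpolation=2)
    cv2.imwrite(f"pics/{n}3.png",f)
E
```

```text
0.014746871342730563 [ 0.20432718  0.06888113 -1.6953014 ] 6.2333 [0.53950675 0.09461863 0.03516934]
[-0.022  0.01   0.   ] 7.1 [0.5657 0.0607 0.0348] 0.0002 [-0.4 -0.2 -1.6] [ 0.05 -0.07 -0.03] 0.0147
```

View pics/wrist3.png

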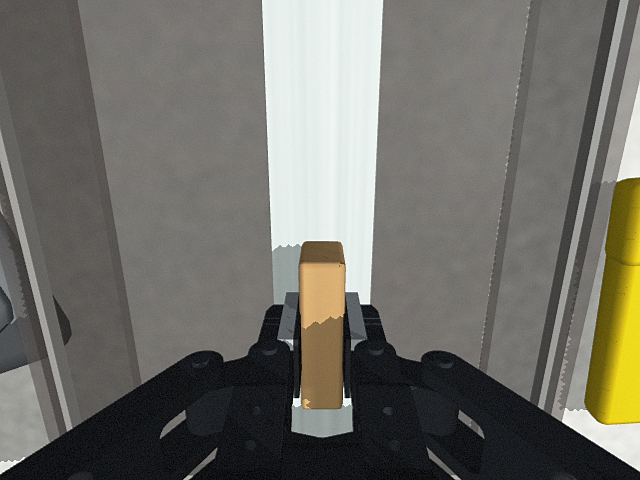

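View pics/side3.png

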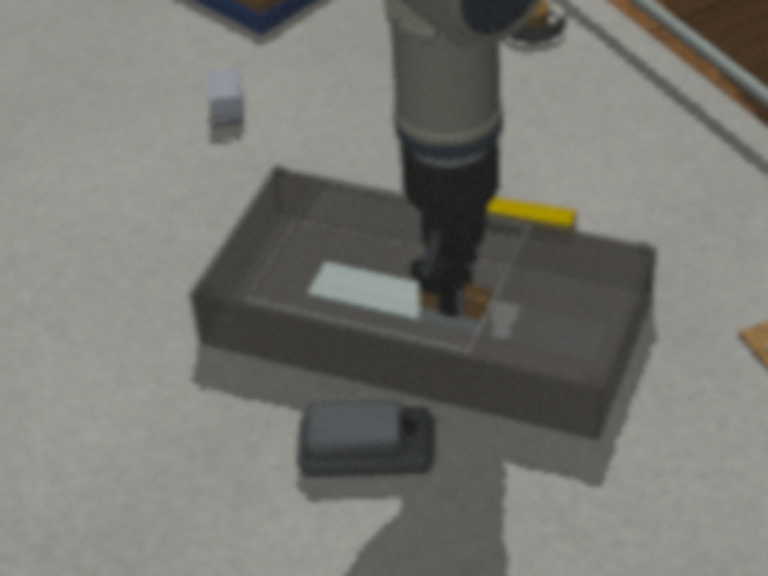

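Run:
```python
from go import *
for w in WP[3:6]: go(w,vel=.06)
d=vision.read_camera("side");f=d["frame"][:,:,::-1]
cv2.imwrite(f"pics/side4.png",cv2.resize(f[150:330,180:420],None,fx=3.2,fy=3.2,interpolation=2))
d=vision.read_camera("scene");f=d["frame"][:,:,::-1]
cv2.imwrite(f"pics/scene4.png",cv2.resize(f[150:330,230:470],None,fx=3.2,fy=3.2,interpolation=2))
```

```text
[-0.017  0.024  0.105] 7.5917 [0.5645 0.0625 0.049 ] 0.0003 [-0.3  0.2 -1.2] [-0.06 -0.04 -0.04] 0.0149
[-0.013  0.038  0.209] 7.975 [0.5632 0.0637 0.0622] 0.0006 [-1.2  0.1 -1.4] [-0.1  -0.12  0.01] 0.0148
[-0.01   0.05   0.297] 8.3083 [0.5632 0.0638 0.0731] 0.0007 [-0.8 -0.2 -0.6] [-0.15 -0.14 -0.04] 0.015
```

View pics/side4.png

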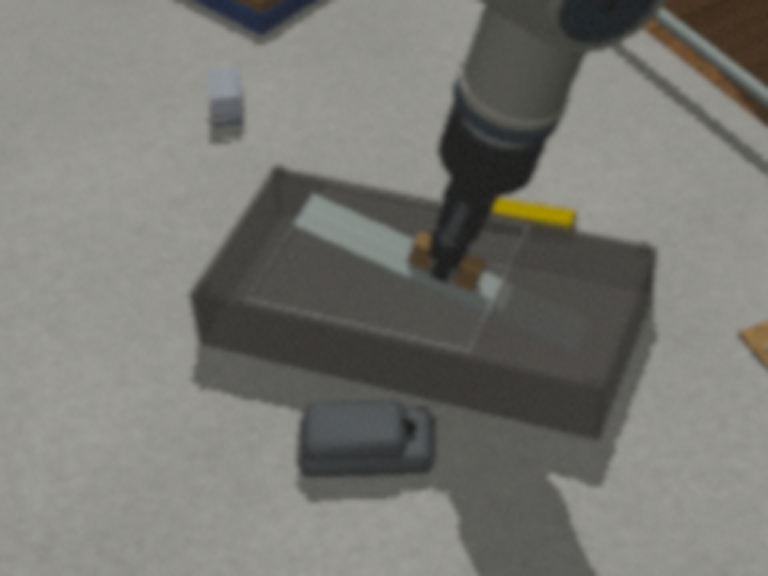

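View pics/scene4.png

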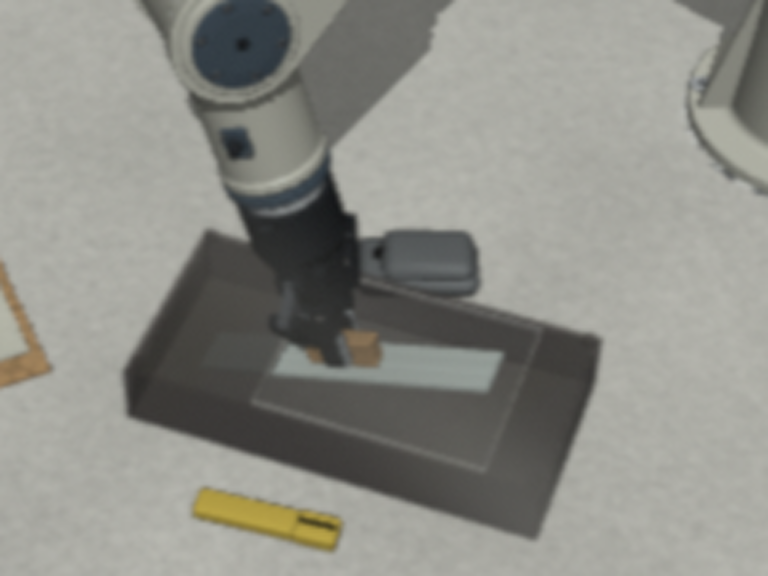

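Run:
```python
from go import *
for w in WP[6:]: go(w,vel=.06 if w[1]<.13 else .08)
bot.dwell(.7);o=get_obs();print(o["time_s"],o["position"],np.abs(o["joint_vel"]).max(),o["gripper_width"],o["wrist_force"])
for n in ("side","scene","wrist"):
    d=vision.read_camera(n);np.savez(f"{n}5.npz",**d);cv2.imwrite(f"pics/{n}5.png",d["frame"][:,:,::-1])
```

```text
[0.007 0.059 0.349] 8.8667 [0.5531 0.0773 0.0823] 0.0001 [ 0.5 -0.8 -0.7] [-0.2  -0.15 -0.01] 0.0149
[0.04  0.072 0.401] 9.5833 [0.5338 0.1019 0.0948] 0.0001 [-0.1 -0.2 -1.3] [-0.21 -0.16 -0.02] 0.0145
[0.07  0.084 0.401] 10.275 [0.5152 0.1256 0.1069] 0.0001 [-0.2 -0.7 -1.3] [-0.15 -0.18  0.01] 0.015
[0.087 0.128 0.349] 11.225 [0.5036 0.1401 0.1509] 0.0002 [-0.5  0.8 -0.4] [-0.18 -0.13 -0.01] 0.0149
[0.06  0.158 0.175] 11.8667 [0.5176 0.122  0.1822] 0.0004 [-0.6  0.2 -1.1] [-0.06 -0.05  0.06] 0.0148
[0.03  0.158 0.   ] 12.3417 [0.5333 0.102  0.1824] 0.0006 [-0.2 -0.6 -0.8] [-0.04 -0.01 -0.04] 0.0148
13.0417 [0.5338469  0.10165921 0.18290891] 0.0018485273291074704 0.014590706185189827 [-0.80180391  0.01428587 -1.33646562]
```

View pics/side5.png

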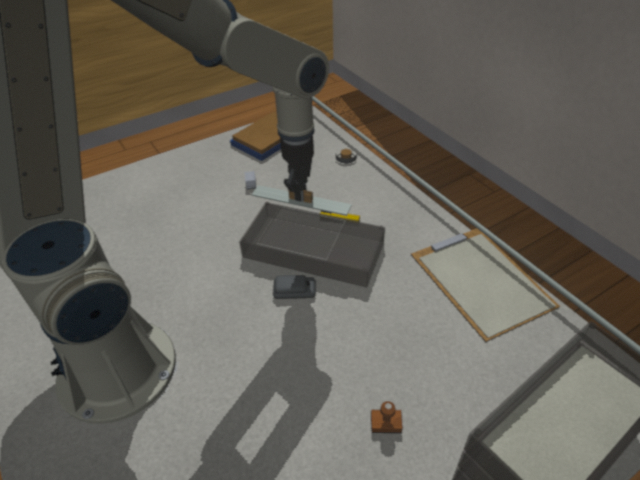

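View pics/scene5.png

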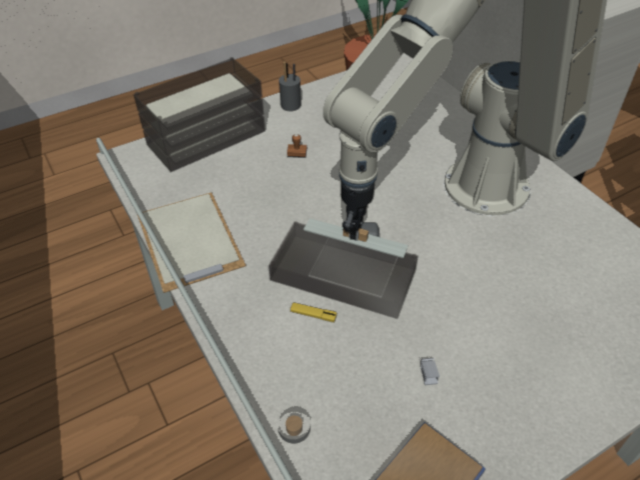

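View pics/wrist5.png

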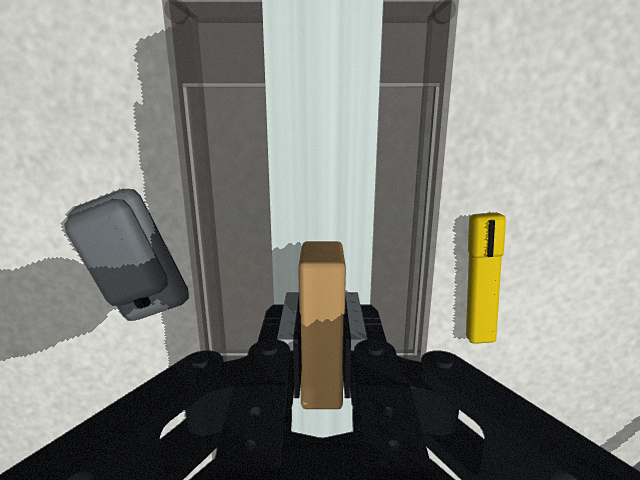

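Run:
```python
from go import *
c=np.r_[tc+u*.03+v*(-.0056),.158];U=np.r_[u,0];W=np.r_[v,0]
q=[c+U*a*.125+W*b*.02 for a,b in((1,1),(1,-1),(-1,-1),(-1,1))]
ims=[]
for n,(x,y) in (("side",(230,170)),("scene",(280,205))):
    d=np.load(n+"5.npz");f=np.ascontiguousarray(d["frame"][y:y+60,x:x+140,::-1]);f=cv2.resize(f,None,fx=5,fy=5,interpolation=2)
    p=(proj(d,q)-[x,y]+.5)*5;print(n,proj(d,q).round(1).tolist())
    for k in p: cv2.circle(f,tuple(int(t) for t in k),3,(0,0,255),1)
    ims.append(f)
cv2.imwrite("pics/chk.png",np.vstack(ims)[:600])
```

```text
side [[251.1, 195.2], [257.7, 185.8], [351.0, 204.9], [346.0, 215.1]]
scene [[408.9, 245.0], [404.2, 256.9], [304.3, 229.1], [310.6, 218.2]]
```

View pics/chk.png

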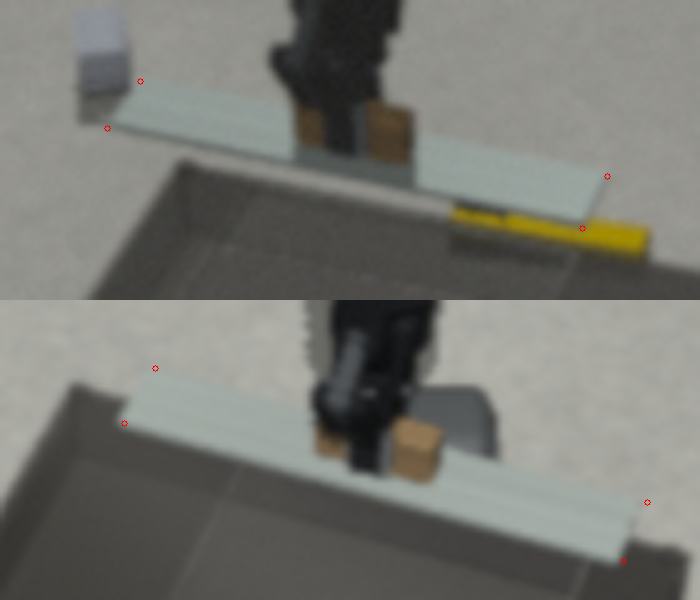

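```bash
python3 -c "
from workcell import *
print(get_obs()['time_s']);print(hand_in())"
```

```text
13.1917
the job is handed in; nothing more can be done
None
```

The ruler is out of the tray and still held by its wooden grip, level, with its underside about 10 cm above the tray top. I handed the job in at 13.2 s; no verdict is reported.

- **How it came out:** I gripped the block, lifted the ruler 6 mm and slid it 43 mm back into the deep pocket. I then raised the shallow end to 17–23° and drew the ruler out along its length. The planned path kept it at least 6 mm from the acrylic after that first lift.
- **Forces:** While closing, the fingertips pressed the blade lightly, with about 6 N at the wrist. After that the readings after each move stayed under 2 N, about the ruler's own weight, so nothing suggested it was forced against the acrylic.
- **Final pose:** In the side and scene pictures, the blade corners matched the intended level pose to about 1–2 px, roughly 2–3 mm, so I judge it level to within about half a degree. The arm was still, and the grip had held steady at about 14.7 mm opening.
- **Other items:** The mouse, highlighter, stamp and staple remover look to be where they started.

The calculated opening came out 3 mm larger than stated (188 × 153.5 mm), probably because I picked the outer side of the polished edge. The grip block read 14.6 mm wide instead of 16 mm. The ruler's length and width matched to within 0.2 mm.

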